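Turn the sauce pump round to the waiting tub

ROBOT

A 6-joint arm with a two-finger parallel gripper is mounted at the origin on the work surface. World frame = base frame: x ahead of the robot, y to its left, z up, the work surface at z = 0. Lengths are in m, angles in degrees, forces in N, time in s.
With the tool pointing down it reaches from about 0.4 to 0.825 m from the base axis. Payload 7 kg.
Tool frame: the origin (TCP) lies between the finger pads; the fingertips stand 11 mm ahead of it and the grasp point (between the pads) lies 8 mm behind it; z points along the fingers, y is the direction in which the jaws open and shut (so a half turn about z gives the same grasp; the last joint's range is limited). The gripper opens to 88 mm and grips with 3 to 60 N. Pads are 19 mm wide; open, the fingers measure 130 mm over their backs; the gripper's body (78 mm by 193 mm) begins 47 mm behind the grasp point.
Start: joints at [16.507, 20.546, 0.682, 0, -70.136, -16.507], TCP at [0.675, -0, 0.238] pointing down, gripper open.
Joint ranges: [-176.03, 176.03], [-82.01, 121.73], [-58.28, 71.71], [-173.87, 95.51], [-174.79, -0.11], [-173.66, 173.66]. Speed limits (degrees/s): [136.94, 136.94, 172.46, 180, 180, 180].

INTERFACE

Orientations are given as [roll, pitch, yaw] about the fixed x, y, z axes, in that order (R = Rz(yaw) Ry(pitch) Rx(roll)).
In Python, from plant import r gives the robot as it stands.
- The arm moves only by the shell command python3 -m inch 'ROWS' [OPENING] [FORCE]. ROWS is JSON, a list of rows, each an object of numbers: "x", "y", "z": the shift along the tool's x, y, z as a fraction of full scale; "yaw": the turn about the tool's z as a fraction of full scale. In form: [{"x": .., "y": .., "z": .., "yaw": ..}, ...]. A call has 1 to 5 rows; each row shifts and turns the pose as measured when the row begins, along the tool's axes as they then stand; what a row does not reach is not made up. Full scale, the value 1, is 0.025 m for a shift and 4 degrees for a turn. A row lasts 1/12 s, in which the tool goes at most 41.7 mm and 7.16 degrees, less where a joint would pass 70% of its speed; a pose out of reach is approached as far as the arm can. A call with a number of a shift or a turn outside -1 to 1 is refused whole. A call with a gripper value outside its range is refused whole. OPENING is the opening, from -1 (shut) to 1 (fully open), set as the call begins (- or left out, the last holds). The fingers move at their own pace and stop on an object; FORCE is the grip in N (left out, the last holds). Time passes only in rows, so rows that do not move let the fingers close. It gives the time, the measured TCP pose, the force and the opening at its end, in the units of the state.
- r.get_state(): the state, without advancing time (a new reading comes with each control period).
- r.capture(name): name is "scene" or "side" or "wrist"; returns (picture, depth): 384x512x3 uint8, red, green, blue; 384x512 float32, m along the optical axis (not along the pixel's ray), 0 where there is no reading.
- r.camera_info(name): a dict with "mtx" (3x3 intrinsics, pixels), "pose" (4x4, takes a point from camera to world coordinates). Camera axes: x right, y down, z forward; pixel columns grow to the right and rows downward; lengths in m; the calibration is good to about 2 mm. The wrist camera is an equidistant fisheye: a pixel r from the principal point sees the ray r / f radians off the axis. A picture is of the moment at which its call begins: read the wrist's pose just before it. camera_info takes no time and is no camera call; for the wrist camera it gives the pose at the moment of the call.
- r.close_job(): hands the job in, once; it reports no verdict.
The state is a dict: "time_s": time; "joints": joint angles; "qd": joint speeds; "joint_torque": joint torques, N m; "tcp_pos": TCP position; "eef_rot": TCP orientation; "contact_force": force on the tool from outside, world axes, zero at the start; "moment": the same for the moment, N m; "gripper_width": finger opening in m.
Only numpy, scipy, OpenCV 4.12 (cv2) and the standard library are available. Lean on these libraries where they do the work, as an engineer would, in place of code of your own. Each camera call takes 0.05 s, during which the arm holds its last target. There are 200 camera calls.

TASK

Bring the sauce pump round to the front of the condiment carousel: push the carousel round by its rim until the pump's spout is over the middle of the empty tub that waits on the drip tray, and leave it at rest there. Do not touch or lift the pump, the other containers or the tub, and leave the rest of the table as it is.

Things in the scene. Friction and masses are not known exactly. Their poses are not given: they have to be found in the camera images.
- carousel: Steel turntable tray, 380 mm wide, top 42 mm above the table, turns without stops; stiff bearing (0.35 N m), stops soon after a push. Origin on its axis, at its underside, x to the pump's place. On its rim, radius 182 mm, four hoops of 8 mm bar, 82 mm above the table, 66 degrees long, centred at 0, 90, 180, 270 degrees from x; in the 24-degree gaps at 45, 135, .. fingertips reach in and push a hoop's upright end.
- stand: Fixed foot, does not turn. Origin on the carousel's axis at table height, x points to the front: the side of the drip tray, to the robot's left or left and towards it. Drip tray: sticks out under the turning tray, 105 mm wide, from 192 to 294 mm from the axis, floor 6 mm, edge 14 mm above the table.
- pump: Sauce pump, loose on the carousel 105 mm from its axis: white jar 84 mm wide, grey collar and push head (200 mm above the table), the only spout. Origin under its centre, x along the spout: an 11 mm steel tube, level at 188 mm above the table, bent down past the rim to its mouth 127 mm out along x, 132 mm above the table, 232 mm from the carousel's axis.
- tub: Empty paper sauce tub, 72 mm across its mouth, 45 mm high, loose on the drip tray about 236 mm in front of the carousel's axis; rim 51 mm above the table. Origin at the centre of its underside.
- salt: Salt canister on the carousel, plain paper cylinder 66 mm across, 169 mm high, loose. Origin at the centre of its underside, as for the next two; all three stand with their centres about 100 mm from the axis at 90, 180 and 270 degrees of the carousel (which is where varies).
- squeeze: Slim white squeeze bottle with a cone nozzle, on the carousel, 60 mm across, 200 mm high, loose.
- shaker: Aluminium dredger with a small bar handle, on the carousel, 72 mm across, 108 mm high, loose.
- tubs: Stack of paper tubs on the table near the robot, to its left, 72 mm across, 87 mm high. Bystander. Origin under its centre.
- salt2: Large salt canister with a blue cap on the table, near the robot to its right, 74 mm across, 213 mm high. Bystander. Origin under its centre.
- spatula: Spatula, 270 mm long, lying flat on the table right of the carousel, roughly along x. Bystander. Origin at its middle.
Not all that is in view belongs to the job. Leave any black or red look-alike of the salt alone.

How it is judged (in metres and radians):
At the end, for the whole second after the job is handed in: Seen from above, the spout's mouth (127 mm out along the pump's x) is within 22 mm of the tub's centre, both along and across the spout, the carousel is at rest, the pump and the other containers stand upright on it and the tub stands upright where it was on the drip tray (x of tub in the frame of pump between 0.105 and 0.149 m and y of tub in the frame of pump between -0.022 and 0.022 m and height (world z) of pump below 0.05 m and angular speed of carousel below 0.03 rad/s and angle between each of pump, salt, squeeze, shaker, tub's own z axis and vertical below 0.1 rad and x of tub in the frame of stand between 0.22 and 0.252 m and y of tub in the frame of stand between -0.018 and 0.018 m and horizontal distance between pump and carousel between 0.09 and 0.12 m); the robot touches nothing.
It fails at once if a container on the carousel was pushed or held by the robot instead of the rim (contact force between any of the fingers, the arm and pump above 2 N or contact force between any of the fingers, the arm and salt above 2 N or contact force between any of the fingers, the arm and squeeze above 2 N or contact force between any of the fingers, the arm and shaker above 2 N).
It fails at once if a container was lifted off the carousel or tipped (height (world z) of any of pump, salt, squeeze, shaker above 0.055 m or angle between any of pump, salt, squeeze, shaker's own z axis and vertical above 0.25 rad).
It fails at once if a container slid out of its place on the carousel (horizontal distance between any of pump, salt, squeeze, shaker and carousel above 0.13 m or horizontal distance between any of pump, salt, squeeze, shaker and carousel below 0.075 m).
It fails at once if the waiting tub was moved or lifted (distance of tub from where it was at the start of the episode above 0.012 m).
It fails at once if other things on the table were disturbed (distance of any of tubs, salt2, spatula from where it was at the start of the episode above 0.03 m).
It also fails if it takes over 58 s, if anything falls off the work surface, if the arm or the gripper's body presses on something with over 40 N, if the wrist force passes 120 N, or if a joint passes its speed limit or range.

## Working session

There is one attempt and no reset: what is moved stays moved. The work goes in short steps, Python scripts to look and compute and a shell command to move; the robot and the scene stay as the last step left them, time stands still between calls to the robot, and variables do not carry over. Pictures are saved under pics/ and viewed, about 8 in all and at most 12, crops included, and the job is handed in when it is done.

```bash
mkdir -p pics; ls
python3 - <<'E'
from plant import r
import cv2,numpy as np
s=r.get_state();print(s)
for n in("scene","side"):
    p,d=r.capture(n);i=r.camera_info(n)
    np.savez(f"pics/{n}0.npz",p=p,d=d,K=i["mtx"],T=i["pose"]);cv2.imwrite(f"pics/{n}0.png",p[:,:,::-1]);print(n,np.round(i["mtx"],1).tolist(),np.round(i["pose"],3).tolist())
E
```

```text
pics
{'time_s': 0.0, 'joints': array([ 1.65064906e+01,  2.05916429e+01,  6.33861924e-01, -2.12815015e-02,
       -7.01345064e+01, -1.65071373e+01]), 'qd': array([ 0.0426264 , -0.04387533,  0.0059771 ,  0.0337298 , -0.06695724,
        0.06622964]), 'joint_torque': array([-8.00930356e-04, -5.82726967e+01,  2.93058443e+01,  6.99745238e+00,
        6.93249181e-03, -2.06530804e-04]), 'tcp_pos': array([ 6.74533784e-01, -2.14416580e-05,  2.36617333e-01]), 'eef_rot': array([ 1.79905831e+02, -7.04341682e-03, -9.00078887e+01]), 'contact_force': array([ 0.01853073, -0.34525906, -0.46341279]), 'moment': array([ 0.06109383, -0.01427964, -0.01426753]), 'gripper_width': 0.08768724888417492}
scene [[463.5, 0.0, 253.0], [0.0, 463.5, 187.2], [0.0, 0.0, 1.0]] [[-0.198, 0.61, -0.767, 1.419], [0.98, 0.105, -0.169, 0.145], [-0.023, -0.785, -0.619, 0.798], [0.0, 0.0, 0.0, 1.0]]
side [[408.6, 0.0, 258.4], [0.0, 408.6, 195.6], [0.0, 0.0, 1.0]] [[-0.93, -0.256, 0.265, 0.248], [-0.369, 0.655, -0.659, 0.605], [-0.005, -0.711, -0.704, 0.755], [0.0, 0.0, 0.0, 1.0]]
```

View pics/scene0.png

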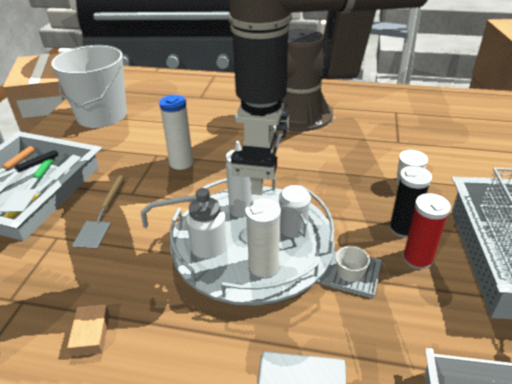

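View pics/side0.png

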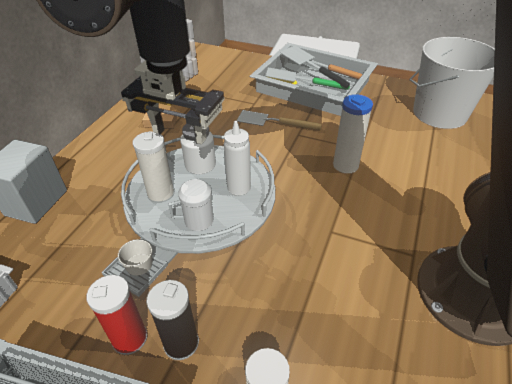

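The scene view shows the pump at (205,230) with its spout to the left, mouth at (146,222), and the tub at (350,264) on the drip tray. The side view shows the tub at (135,255) and the same layout. Next I'll measure from depth.

```bash
cat > h.py <<'E'
import numpy as np,cv2
from scipy.optimize import least_squares
def cloud(p,d,K,T):
    v,u=np.mgrid[:384,:512]; P=np.stack([(u-K[0,2])/K[0,0]*d,(v-K[1,2])/K[1,1]*d,d],-1)@T[:3,:3].T+T[:3,3]
    P[d<=0]=np.nan; return P
def load(n):
    z=np.load(f"pics/{n}.npz"); return z["p"],cloud(z["p"],z["d"],z["K"],z["T"]),z
def ray(z,u,v,h):
    K,T=z["K"],z["T"];q=T[:3,:3]@np.array([(u-K[0,2])/K[0,0],(v-K[1,2])/K[1,1],1]);return T[:3,3]+q*(h-T[2,3])/q[2]
def circ(P,R):
    return least_squares(lambda c:np.hypot(*(P-c).T)-R,P.mean(0),loss="soft_l1",f_scale=.003).x
E
python3 - <<'E'
from h import *
for n,tub,cen in(("scene0",(350,264),(253,250)),("side0",(135,255),(205,190))):
    p,P,z=load(n)
    c0=ray(z,*cen,.042)[:2]; 
    hz=P[...,2];D=np.hypot(P[...,0]-c0[0],P[...,1]-c0[1])
    m=(hz>.037)&(hz<.047)&(D<.24)
    # outer edge: farthest tray point per angle bin
    q=P[m][:,:2];c=c0
    for _ in range(4):
        a=np.degrees(np.arctan2(*(q-c).T[::-1]))//6;dd=np.hypot(*(q-c).T)
        e=np.array([q[a==k][np.argsort(dd[a==k])[-2]] for k in np.unique(a) if (a==k).sum()>5])
        rr=np.hypot(*(e-c).T); c=circ(e[abs(rr-.19)<.03],.19)
    hoop=P[(hz>.078)&(hz<.086)];hd=np.hypot(hoop[:,0]-c[0],hoop[:,1]-c[1]);hoop=hoop[abs(hd-.182)<.012]
    ch=circ(hoop[:,:2],.182)
    h,b=np.histogram(np.degrees(np.arctan2(hoop[:,1]-ch[1],hoop[:,0]-ch[0])),np.arange(-180,181,6))
    print(n,"rim c",c,"hoop c",ch,len(hoop));print([(int(x),int(y)) for x,y in zip(b,h)])
    t0=ray(z,*tub,.051)[:2]
    m=(hz>.043)&(hz<.056)&(np.hypot(P[...,0]-t0[0],P[...,1]-t0[1])<.05); t=P[m][:,:2]
    print("tub",circ(t,.035),cv2.minEnclosingCircle((t*1000).astype(np.float32)),m.sum())
    m=(hz>.1)&(hz<.225)&(D<.26);g=P[m]
    for k in("spoutlevel",): 
        s=P[(hz>.17)&(hz<.197)&(D<.27)&(D>.15)];print("spout",len(s),s[::max(1,len(s)//12)].round(3).tolist())
p,P,z=load("scene0")
print("mouth guess",ray(z,146,223,.132),"head",P[190:206:3,203].round(3).tolist())
for k in((202,245),(263,260),(295,215),(238,190)):print(k,P[k[1],k[0]].round(3))
cv2.imwrite("pics/z0.png",cv2.resize(p[160:310,130:390,::-1],None,fx=3,fy=3,interpolation=2))
E
```

```text
scene0 rim c [ 0.66181363 -0.02724697] hoop c [ 0.6622747  -0.02768487] 881
[(-180, 0), (-174, 0), (-168, 0), (-162, 0), (-156, 0), (-150, 10), (-144, 16), (-138, 21), (-132, 10), (-126, 0), (-120, 0), (-114, 0), (-108, 0), (-102, 3), (-96, 21), (-90, 18), (-84, 19), (-78, 20), (-72, 22), (-66, 20), (-60, 22), (-54, 24), (-48, 28), (-42, 26), (-36, 27), (-30, 2), (-24, 0), (-18, 0), (-12, 8), (-6, 34), (0, 37), (6, 30), (12, 35), (18, 32), (24, 36), (30, 34), (36, 36), (42, 31), (48, 30), (54, 26), (60, 1), (66, 0), (72, 0), (78, 8), (84, 22), (90, 20), (96, 22), (102, 16), (108, 19), (114, 15), (120, 16), (126, 21), (132, 19), (138, 14), (144, 9), (150, 0), (156, 0), (162, 0), (168, 1), (174, 0)]
tub [0.69924946 0.20223343] ((704.46337890625, 192.25546264648438), 46.945655822753906) 162
spout 222 [[0.579, -0.103, 0.184], [0.739, -0.181, 0.193], [0.741, -0.184, 0.192], [0.749, -0.196, 0.194], [0.756, -0.217, 0.194], [0.746, -0.182, 0.191], [0.753, -0.204, 0.19], [0.757, -0.218, 0.189], [0.76, -0.221, 0.189], [0.761, -0.214, 0.188], [0.764, -0.222, 0.184], [0.768, -0.223, 0.182], [0.7
[... 453 characters left out ...]
, 16), (24, 16), (30, 15), (36, 14), (42, 18), (48, 19), (54, 20), (60, 2), (66, 0), (72, 0), (78, 6), (84, 25), (90, 27), (96, 27), (102, 25), (108, 30), (114, 26), (120, 25), (126, 23), (132, 27), (138, 25), (144, 25), (150, 0), (156, 0), (162, 0), (168, 6), (174, 19)]
tub [0.69806029 0.20276174] ((698.4463500976562, 202.68328857421875), 36.817169189453125) 197
spout 0 []
mouth guess [ 0.75237274 -0.23817589  0.132     ] head [[0.704, -0.12, 0.2], [0.713, -0.117, 0.2], [0.721, -0.115, 0.198], [0.721, -0.116, 0.19], [0.722, -0.116, 0.183], [0.711, -0.121, 0.165]]
(202, 245) [ 0.749 -0.12   0.083]
(263, 260) [0.78  0.02  0.096]
(295, 215) [0.651 0.069 0.113]
(238, 190) [ 0.604 -0.071  0.128]
```

View pics/z0.png

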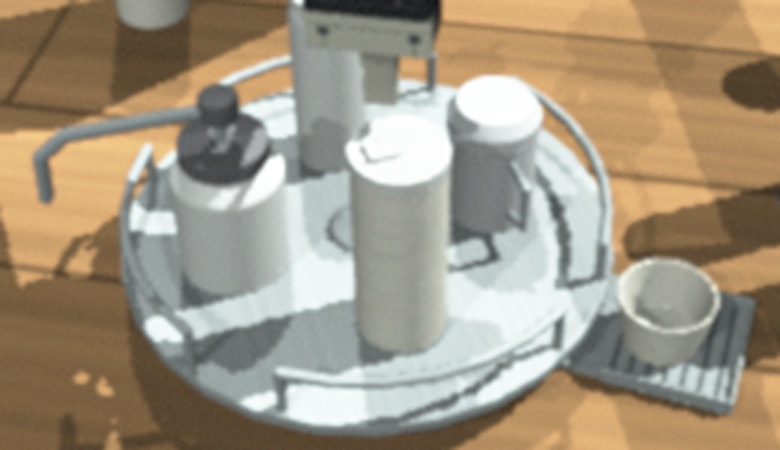

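The crop shows the four hoops and the gaps. The pump's mouth is at about (45,200) in the crop, the tub at (665,310), and the shaker (handle) and the squeeze bottle are on the robot's side. Centre is about (0.661,-0.027), pump bearing about -64°, tub bearing about 81°, so I need about +145°. The plan is one push from the gap at about 161°, on the robot's side. I'll check the bystanders and the wrist camera's offset first.

```bash
cat >> h.py <<'E'
def hoopangle(P,c):
    hz=P[...,2];h=P[(hz>.076)&(hz<.088)];q=h[:,:2]-c;h=q[abs(np.hypot(*q.T)-.182)<.008]
    a=np.sort(np.degrees(np.arctan2(h[:,1],h[:,0]))%360)
    a4=a%90;hist=np.bincount((a4).astype(int),minlength=90)
    # gap centre mod 90: best 24-degree empty window
    s=[hist.take(np.arange(k-10,k+11),mode="wrap").sum() for k in range(90)];b=np.flatnonzero(np.array(s)==min(s))
    return b,a
E
python3 - <<'E'
from h import *
from plant import r
c=np.array([.6612,-.0273])
for n in("scene0","side0"):
    p,P,z=load(n);b,a=hoopangle(P,c);g=np.flatnonzero(np.diff(a)>8);print(n,"gap mod90",b,[(a[i].round(1),a[i+1].round(1)) for i in g])
zs=load("scene0")[2];zd=load("side0")[2]
print("salt2 top",ray(zs,174,102,.213),ray(zd,358,103,.213));print("tubs",ray(zd,267,362,.087),ray(zs,412,160,.087))
w=r.camera_info("wrist")["pose"];print(w.round(3))
p,P,z=load("scene0")
s=P[(P[...,2]>.1)&(P[...,2]<.182)&(np.hypot(*(P[...,:2]-c).transpose(2,0,1))>.2)&(np.hypot(*(P[...,:2]-c).transpose(2,0,1))<.26)]
q=s[:,:2]-c;print(len(q),np.median(np.degrees(np.arctan2(q[:,1],q[:,0]))),np.median(np.hypot(*q.T)))
E
```

```text
scene0 gap mod90 [71] [(np.float64(59.8), np.float64(82.2)), (np.float64(149.5), np.float64(172.4)), (np.float64(172.5), np.float64(213.1)), (np.float64(233.6), np.float64(261.7)), (np.float64(330.6), np.float64(352.7))]
side0 gap mod90 [71] [(np.float64(60.7), np.float64(83.0)), (np.float64(150.0), np.float64(172.2)), (np.float64(239.9), np.float64(275.1)), (np.float64(284.7), np.float64(313.1)), (np.float64(327.9), np.float64(357.0))]
salt2 top [ 0.36721392 -0.29766032  0.213     ] [ 0.34433429 -0.28971171  0.213     ]
tubs [0.34292604 0.33590293 0.087     ] [0.35162738 0.34155466 0.087     ]
[[-1.     0.    -0.001  0.674]
 [-0.     0.951  0.311 -0.086]
 [ 0.002  0.311 -0.951  0.384]
 [ 0.     0.     0.     1.   ]]
106 -62.29568424103576 0.2290487943603664
```

```bash
python3 -m inch '[{"y":0.9,"x":-0.16},{"y":0.95,"x":-0.16},{"y":0.95,"x":-0.16},{"y":0.95,"x":-0.16},{"y":0.95,"x":-0.16}]' -1 20; python3 -m inch '[{"y":0.95,"x":-0.16},{"y":0.95,"x":-0.16},{"y":0.6,"x":-0.16},{"yaw":1},{"yaw":1}]'
```

```text
validation failed for argument at $[0]...
validation failed for argument at $[0]...
```

```bash
python3 -m inch '[{"x":-0.16,"y":0.9,"z":0,"yaw":0},{"x":-0.16,"y":0.95,"z":0,"yaw":0},{"x":-0.16,"y":0.95,"z":0,"yaw":0},{"x":-0.16,"y":0.95,"z":0,"yaw":0},{"x":-0.16,"y":0.95,"z":0,"yaw":0}]' -1 20; python3 -m inch '[{"x":-0.16,"y":0.95,"z":0,"yaw":0},{"x":-0.16,"y":0.95,"z":0,"yaw":0},{"x":0,"y":0,"z":0,"yaw":1},{"x":0,"y":0,"z":0,"yaw":1}]'
```

```text
time_s: 0.52
tcp_pos: [0.5548, 0.0194, 0.2314]
eef_rot: [179.5, -0.2, -90.2]
contact_force: [0.1, 1.1, 0.0]
gripper_width: 0.0599
time_s: 0.85
tcp_pos: [0.4994, 0.0276, 0.2308]
eef_rot: [179.4, -0.2, -98.2]
contact_force: [-0.2, -0.4, 0.8]
gripper_width: 0.0332
```

```bash
for i in 1; do python3 -m inch '[{"x":0,"y":0,"z":0,"yaw":1},{"x":0,"y":0,"z":0,"yaw":1},{"x":0,"y":0,"z":0,"yaw":1},{"x":0,"y":0,"z":0,"yaw":1},{"x":0,"y":0,"z":0,"yaw":1}]'; python3 -m inch '[{"x":0,"y":0,"z":0,"yaw":1},{"x":0,"y":0,"z":0,"yaw":1},{"x":0,"y":0,"z":0,"yaw":1},{"x":0,"y":0,"z":0,"yaw":1},{"x":0,"y":0,"z":0,"yaw":1}]';python3 -m inch '[{"x":0,"y":0,"z":0,"yaw":1},{"x":0,"y":0,"z":0,"yaw":1},{"x":0,"y":0,"z":0,"yaw":1},{"x":0,"y":0,"z":0,"yaw":1},{"x":0,"y":0,"z":0,"yaw":1}]';python3 -m inch '[{"x":0,"y":0,"z":0,"yaw":1},{"x":0,"y":0,"z":0,"yaw":1},{"x":0,"y":0,"z":0,"yaw":1},{"x":0,"y":0,"z":0,"yaw":1},{"x":0,"y":0,"z":0,"yaw":1}]';python3 -m inch '[{"x":0,"y":0,"z":0,"yaw":1},{"x":0,"y":0,"z":0,"yaw":1},{"x":0,"y":0,"z":0,"yaw":1},{"x":0,"y":0,"z":0,"yaw":1},{"x":0,"y":0,"z":0,"yaw":1}]';done; python3 -c "
from plant import r
s=r.get_state();print(s['joints'].round(1),s['tcp_pos'],s['eef_rot'])"
```

```text
time_s: 1.27
tcp_pos: [0.4969, 0.0277, 0.2304]
eef_rot: [179.4, -0.4, -119.2]
contact_force: [0.3, 0.6, 0.7]
gripper_width: 0.0021
time_s: 1.68
tcp_pos: [0.4953, 0.0274, 0.2289]
eef_rot: [179.5, -0.8, -140.3]
contact_force: [-0.5, -0.3, 0.8]
gripper_width: 0.0003
time_s: 2.1
tcp_pos: [0.4939, 0.0271, 0.2273]
eef_rot: [179.8, -1.1, -161.3]
contact_force: [-1.0, 0.3, -0.1]
gripper_width: 0.0003
time_s: 2.52
tcp_pos: [0.4924, 0.0268, 0.2258]
eef_rot: [-179.8, -1.3, 177.6]
contact_force: [-0.7, 0.4, -0.5]
gripper_width: 0.0
time_s: 2.93
tcp_pos: [0.4909, 0.0265, 0.2242]
eef_rot: [-179.2, -1.3, 156.5]
contact_force: [0.3, 0.8, -0.4]
gripper_width: 0.0006
[  25.7    4.6  -21.7   -0.5  -65.1 -138.9] [0.49092124 0.02649065 0.22424152] [-179.21575404   -1.28358395  156.52111582]
```

```bash
python3 -m inch '[{"x":0.3,"y":0.13,"z":0,"yaw":-1},{"x":0,"y":0,"z":0.8,"yaw":0},{"x":0,"y":0,"z":0.9,"yaw":0},{"x":0,"y":0,"z":0.9,"yaw":0},{"x":0,"y":0,"z":0.8,"yaw":0}]';python3 -m inch '[{"x":0,"y":0,"z":0,"yaw":0}]'
python3 - <<'E'
from plant import r
import cv2,numpy as np
from h import *
p,d=r.capture("wrist");q,d2=r.capture("side")
cv2.imwrite("pics/a.png",cv2.resize(np.hstack([p,q])[:,:,::-1],(800,300)))
E
```

```text
time_s: 3.35
tcp_pos: [0.4852, 0.0332, 0.1405]
eef_rot: [-179.6, -1.0, 160.4]
contact_force: [-0.4, 0.2, -0.9]
gripper_width: 0.0005
time_s: 3.43
tcp_pos: [0.4827, 0.0324, 0.1369]
eef_rot: [-179.4, -1.2, 160.4]
contact_force: [-0.7, -0.2, -0.0]
gripper_width: 0.0006
```

View pics/a.png

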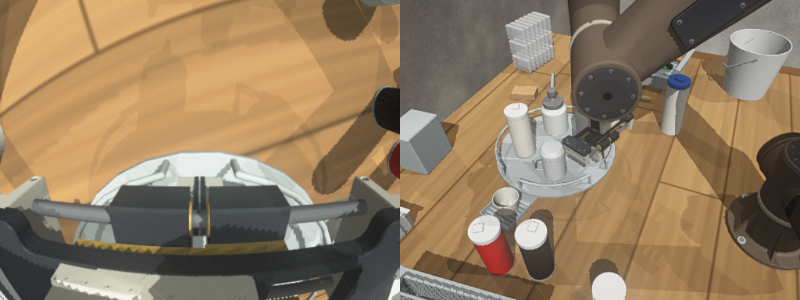

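The wrist view shows the shut fingertips midway between the two hoop ends, (165,170) and (240,170). The side view shows the gripper clear, outside the shaker. Descending.

```bash
python3 -m inch '[{"x":0,"y":0,"z":0.7,"yaw":0},{"x":0,"y":0,"z":0.7,"yaw":0},{"x":0,"y":0,"z":0.6,"yaw":0}]';python3 -m inch '[{"x":-0.1,"y":0,"z":0.4,"yaw":0},{"x":0,"y":0,"z":0,"yaw":0}]'
```

```text
time_s: 3.78
tcp_pos: [0.4895, 0.0347, 0.0964]
eef_rot: [-180.0, -0.5, 160.5]
contact_force: [0.1, -0.4, -0.8]
gripper_width: 0.0004
time_s: 3.95
tcp_pos: [0.4924, 0.034, 0.0863]
eef_rot: [-180.0, -0.4, 160.5]
contact_force: [0.2, 0.1, 1.1]
gripper_width: 0.0004
```

```bash
python3 -m inch '[{"x":0.2,"y":0,"z":0.4,"yaw":0},{"x":0.1,"y":0,"z":0.3,"yaw":0},{"x":0,"y":0,"z":0,"yaw":0}]'
```

```text
time_s: 4.2
tcp_pos: [0.488, 0.0374, 0.0716]
eef_rot: [179.9, -0.2, 160.6]
contact_force: [-0.3, -0.4, -0.6]
gripper_width: 0.0004
```

```bash
cat > st.py <<'E'
from plant import r
import numpy as np
s=r.get_state();q=s['tcp_pos'][:2]-np.array([.6612,-.0273]);a=np.degrees(np.arctan2(q[1],q[0]))%360
print("r %.4f ang %.1f yawerr(tool x-radial) %.1f z %.4f"%(np.hypot(*q),a,(s['eef_rot'][2]-a+180)%360-180,s['tcp_pos'][2]),"F",s['contact_force'].round(1),"q1,q6",s['joints'][[0,5]].round(0),"t",round(s['time_s'],2))
E
python3 -m inch '[{"x":0,"y":-0.2,"z":0,"yaw":-0.35},{"x":0,"y":-0.2,"z":0,"yaw":-0.4},{"x":0,"y":-0.2,"z":0,"yaw":-0.4},{"x":0,"y":-0.2,"z":0,"yaw":-0.4},{"x":0,"y":-0.2,"z":0,"yaw":-0.4}]'|tail -0; python3 st.py
python3 -m inch '[{"x":0,"y":-0.25,"z":0,"yaw":-0.5},{"x":0,"y":-0.25,"z":0,"yaw":-0.5},{"x":0,"y":-0.25,"z":0,"yaw":-0.5},{"x":0,"y":-0.25,"z":0,"yaw":-0.5},{"x":0,"y":-0.25,"z":0,"yaw":-0.5}]'|tail -0; python3 st.py
```

```text
r 0.1815 ang 166.7 yawerr(tool x-radial) 2.1 z 0.0764 F [ 0.5 -0.9 -0. ] q1,q6 [  25. -126.] t 4.62
r 0.1782 ang 176.3 yawerr(tool x-radial) 3.1 z 0.0811 F [-1.4  2.  -2.1] q1,q6 [  21. -112.] t 5.03Exception ignored on flushing sys.stdout:
BrokenPipeError: [Errno 32] Broken pipe
Exception ignored on flushing sys.stdout:
BrokenPipeError: [Errno 32] Broken pipe
```

```bash
python3 -m inch '[{"x":0.1,"y":-0.27,"z":0.12,"yaw":-0.35},{"x":0.08,"y":-0.27,"z":0.1,"yaw":-0.45},{"x":0.08,"y":-0.27,"z":0.1,"yaw":-0.45},{"x":0.08,"y":-0.27,"z":0.1,"yaw":-0.45},{"x":0.06,"y":-0.27,"z":0.08,"yaw":-0.45}]'>/dev/null; python3 st.py
python3 -m inch '[{"x":0.06,"y":-0.27,"z":0.06,"yaw":-0.45},{"x":0.06,"y":-0.27,"z":0.06,"yaw":-0.45},{"x":0.06,"y":-0.27,"z":0.06,"yaw":-0.45},{"x":0.06,"y":-0.27,"z":0.06,"yaw":-0.45},{"x":0.06,"y":-0.27,"z":0.06,"yaw":-0.45}]'>/dev/null; python3 st.py
```

```text
r 0.1800 ang 186.7 yawerr(tool x-radial) 1.9 z 0.0754 F [-1.   2.4  1.6] q1,q6 [ 17. -98.] t 5.45
r 0.1801 ang 197.8 yawerr(tool x-radial) 0.5 z 0.0746 F [-0.1  3.2  1.9] q1,q6 [ 13. -84.] t 5.87
```

```bash
python3 -m inch '[{"x":0.09,"y":-0.27,"z":0.08,"yaw":-0.5},{"x":0.09,"y":-0.27,"z":0.08,"yaw":-0.5},{"x":0.09,"y":-0.27,"z":0.08,"yaw":-0.5},{"x":0.09,"y":-0.27,"z":0.08,"yaw":-0.5},{"x":0.09,"y":-0.27,"z":0.08,"yaw":-0.5}]'>/dev/null; python3 st.py
python3 -m inch '[{"x":0.08,"y":-0.27,"z":0.06,"yaw":-0.5},{"x":0.08,"y":-0.27,"z":0.06,"yaw":-0.5},{"x":0.08,"y":-0.27,"z":0.06,"yaw":-0.5},{"x":0.08,"y":-0.27,"z":0.06,"yaw":-0.5},{"x":0.08,"y":-0.27,"z":0.06,"yaw":-0.5}]'>/dev/null; python3 st.py
```

```text
r 0.1844 ang 209.2 yawerr(tool x-radial) -0.2 z 0.0713 F [0.5 2.6 0.8] q1,q6 [  8. -69.] t 6.28
r 0.1903 ang 220.5 yawerr(tool x-radial) -0.8 z 0.0699 F [-0.2  2.4  0.2] q1,q6 [  4. -53.] t 6.7
```

```bash
python3 -m inch '[{"x":-0.03,"y":-0.27,"z":0.04,"yaw":-0.5},{"x":-0.03,"y":-0.27,"z":0.04,"yaw":-0.5},{"x":-0.03,"y":-0.27,"z":0.04,"yaw":-0.5},{"x":-0.03,"y":-0.27,"z":0.04,"yaw":-0.5},{"x":-0.03,"y":-0.27,"z":0.04,"yaw":-0.5}]'>/dev/null; python3 st.py
python3 -m inch '[{"x":-0.03,"y":-0.27,"z":0.04,"yaw":-0.5},{"x":-0.03,"y":-0.27,"z":0.04,"yaw":-0.5},{"x":-0.03,"y":-0.27,"z":0.04,"yaw":-0.5},{"x":-0.03,"y":-0.27,"z":0.04,"yaw":-0.5},{"x":-0.03,"y":-0.27,"z":0.04,"yaw":-0.5}]'>/dev/null; python3 st.py
```

```text
r 0.1894 ang 230.9 yawerr(tool x-radial) -0.7 z 0.0698 F [-2.5  0.2  0.7] q1,q6 [  1. -40.] t 7.12
r 0.1889 ang 241.2 yawerr(tool x-radial) -0.5 z 0.0697 F [-3.9  0.2  0.1] q1,q6 [ -1. -27.] t 7.53
```

```bash
python3 -m inch '[{"x":-0.08,"y":-0.27,"z":0.04,"yaw":-0.5},{"x":-0.06,"y":-0.27,"z":0.04,"yaw":-0.5},{"x":-0.06,"y":-0.27,"z":0.04,"yaw":-0.5},{"x":-0.05,"y":-0.27,"z":0.04,"yaw":-0.5},{"x":-0.05,"y":-0.27,"z":0.04,"yaw":-0.5}]'>/dev/null; python3 st.py
python3 -m inch '[{"x":-0.05,"y":-0.27,"z":0.04,"yaw":-0.5},{"x":-0.05,"y":-0.27,"z":0.04,"yaw":-0.5},{"x":-0.05,"y":-0.27,"z":0.04,"yaw":-0.5},{"x":-0.05,"y":-0.27,"z":0.04,"yaw":-0.5},{"x":-0.05,"y":-0.27,"z":0.04,"yaw":-0.5}]'>/dev/null; python3 st.py
```

```text
r 0.1847 ang 251.4 yawerr(tool x-radial) -0.3 z 0.0698 F [-2.4 -1.2  0.2] q1,q6 [ -2. -16.] t 7.95
r 0.1817 ang 261.9 yawerr(tool x-radial) -0.2 z 0.0699 F [-2.2 -1.   0.2] q1,q6 [-2. -5.] t 8.37
```

```bash
cat > look.py <<'E'
from plant import r
import sys,cv2
from h import *
c=np.array([.6612,-.0273]);k=sys.argv[1];im=[]
for n in("scene","side"):
    p,d=r.capture(n);i=r.camera_info(n);np.savez(f"pics/{n}{k}.npz",p=p,d=d,K=i["mtx"],T=i["pose"]);im.append(p)
    P=cloud(p,d,i["mtx"],i["pose"]);b,a=hoopangle(P,c);g=np.flatnonzero(np.diff(a)>8);print(n,"gap mod90",b,[(a[j].round(1),a[j+1].round(1)) for j in g])
cv2.imwrite(f"pics/l{k}.png",cv2.resize(np.hstack(im)[:,:,::-1],(800,300)))
E
python3 look.py 1
```

```text
scene gap mod90 [75] [(np.float64(64.8), np.float64(86.4)), (np.float64(141.8), np.float64(177.3)), (np.float64(191.5), np.float64(216.6)), (np.float64(226.7), np.float64(245.3)), (np.float64(245.3), np.float64(266.2)), (np.float64(334.9), np.float64(357.2))]
side gap mod90 [76] [(np.float64(66.7), np.float64(88.7)), (np.float64(155.8), np.float64(177.6)), (np.float64(246.0), np.float64(256.2)), (np.float64(292.6), np.float64(313.8))]
```

View pics/l1.png

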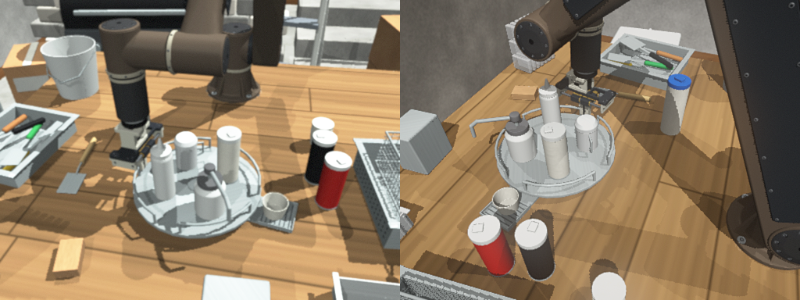

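Everything stands upright. The pump's spout has turned to about 31° and the tub is at 81°, so about 50° remain. The arm is clear of the containers.

```bash
python3 -m inch '[{"x":0,"y":-0.27,"z":0.04,"yaw":-0.5},{"x":0,"y":-0.27,"z":0.04,"yaw":-0.5},{"x":0,"y":-0.27,"z":0.04,"yaw":-0.5},{"x":0,"y":-0.27,"z":0.04,"yaw":-0.5},{"x":0,"y":-0.27,"z":0.04,"yaw":-0.5}]'>/dev/null; python3 st.py
python3 -m inch '[{"x":0,"y":-0.27,"z":0.04,"yaw":-0.5},{"x":0,"y":-0.27,"z":0.04,"yaw":-0.5},{"x":0,"y":-0.27,"z":0.04,"yaw":-0.5},{"x":0,"y":-0.27,"z":0.04,"yaw":-0.5},{"x":0,"y":-0.27,"z":0.04,"yaw":-0.5}]'>/dev/null; python3 st.py
```

```text
r 0.1817 ang 272.1 yawerr(tool x-radial) -0.5 z 0.0695 F [-2.   0.6  0. ] q1,q6 [-2.  5.] t 8.88
r 0.1818 ang 282.2 yawerr(tool x-radial) -0.6 z 0.0694 F [-2.7  1.2  0.5] q1,q6 [-2. 14.] t 9.3
```

```bash
python3 -m inch '[{"x":0,"y":-0.27,"z":0.04,"yaw":-0.5},{"x":0,"y":-0.27,"z":0.04,"yaw":-0.5},{"x":0,"y":-0.27,"z":0.04,"yaw":-0.5},{"x":0,"y":-0.27,"z":0.04,"yaw":-0.5},{"x":0,"y":-0.27,"z":0.04,"yaw":-0.5}]'>/dev/null; python3 st.py
python3 -m inch '[{"x":0,"y":-0.27,"z":0.04,"yaw":-0.5},{"x":0,"y":-0.25,"z":0.04,"yaw":-0.45},{"x":0,"y":-0.2,"z":0.04,"yaw":-0.4},{"x":0,"y":-0.15,"z":0.03,"yaw":-0.3},{"x":0,"y":-0.1,"z":0.03,"yaw":-0.2}]'>/dev/null; python3 st.py
python3 look.py 2
python3 - <<'E'
from h import *
c=np.array([.6612,-.0273])
for n in("scene2","side2"):
    p,P,z=load(n);D=np.hypot(*(P[...,:2]-c).transpose(2,0,1));hz=P[...,2]
    for lo,hi,r0,r1 in((.14,.197,.16,.26),(.1,.182,.2,.26)):
        s=P[(hz>lo)&(hz<hi)&(D>r0)&(D<r1)];q=s[:,:2]-c;a=np.degrees(np.arctan2(q[:,1],q[:,0]));k=(a>40)&(a<110);print(n,k.sum(),np.median(a[k]),np.median(np.hypot(*q[k].T)),s[k].mean(0))
E
```

```text
r 0.1817 ang 292.3 yawerr(tool x-radial) -0.6 z 0.0694 F [-2.1 -0.7  0.8] q1,q6 [-1. 24.] t 9.72
r 0.1817 ang 299.7 yawerr(tool x-radial) -0.5 z 0.0694 F [-2.4 -0.3  0.8] q1,q6 [-0. 30.] t 10.13
scene gap mod90 [23 24] [(np.float64(12.8), np.float64(34.9)), (np.float64(103.1), np.float64(124.8)), (np.float64(161.4), np.float64(185.7)), (np.float64(193.2), np.float64(215.5)), (np.float64(217.2), np.float64(238.0)), (np.float64(260.8), np.float64(312.7))]
side gap mod90 [24] [(np.float64(13.7), np.float64(35.7)), (np.float64(103.5), np.float64(125.5)), (np.float64(192.5), np.float64(215.5)), (np.float64(257.9), np.float64(281.2)), (np.float64(282.7), np.float64(294.0)), (np.float64(314.0), np.float64(335.8))]
scene2 288 68.59004458969824 0.21103606294915717 [0.73588014 0.16446876 0.1800506 ]
scene2 118 68.55083381442842 0.2288685594976791 [0.74436765 0.18547307 0.16134384]
side2 281 70.69235657168113 0.21138566424985428 [0.7295229  0.16661755 0.17936897]
side2 122 70.69987491965773 0.2289281898979652 [0.73701042 0.18779449 0.16238791]
```

View pics/l2.png

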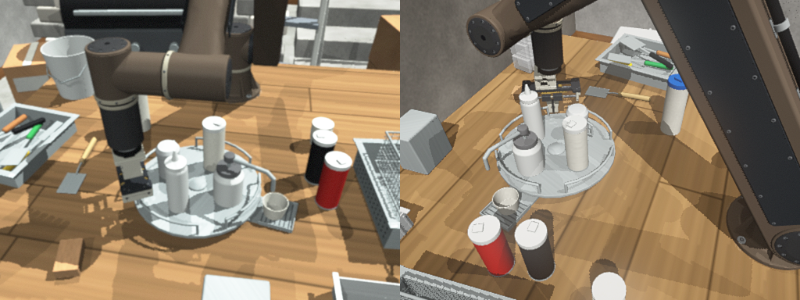

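Spout at about 69.4° (hoops and tube agree) and tub at 80.7°, so about 11.3° more, with the finger ending at about 311°.

```bash
python3 -m inch '[{"x":0,"y":-0.2,"z":0.04,"yaw":-0.35},{"x":0,"y":-0.25,"z":0.04,"yaw":-0.45},{"x":0,"y":-0.25,"z":0.04,"yaw":-0.45},{"x":0,"y":-0.2,"z":0.04,"yaw":-0.4},{"x":0,"y":-0.15,"z":0.04,"yaw":-0.3}]'>/dev/null; python3 st.py
python3 -m inch '[{"x":0,"y":-0.12,"z":0.03,"yaw":-0.2},{"x":0,"y":-0.1,"z":0.03,"yaw":-0.2},{"x":0,"y":-0.08,"z":0.03,"yaw":-0.15}]'>/dev/null; python3 st.py
```

```text
r 0.1828 ang 307.9 yawerr(tool x-radial) -0.6 z 0.0667 F [-1.6 -1.1  2.4] q1,q6 [ 1. 37.] t 10.65
r 0.1832 ang 310.5 yawerr(tool x-radial) -0.8 z 0.0650 F [-0.8 -0.6  2.1] q1,q6 [ 1. 39.] t 10.9
```

Now I'll back off the upright and measure before retracting.

```bash
python3 -m inch '[{"x":0,"y":0.2,"z":0,"yaw":0},{"x":0,"y":0.2,"z":-0.1,"yaw":0},{"x":0,"y":0,"z":0,"yaw":0}]'>/dev/null; python3 st.py
python3 look.py 3
cat > fin.py <<'E'
import sys
from h import *
c=np.array([.6612,-.0273]);K=sys.argv[1]
for n in("scene"+K,"side"+K):
    p,P,z=load(n);D=np.hypot(*(P[...,:2]-c).transpose(2,0,1));hz=P[...,2]
    s=P[(hz>.14)&(hz<.197)&(D>.16)&(D<.26)];q=s[:,:2]-c;a=np.degrees(np.arctan2(q[:,1],q[:,0]));k=(a>40)&(a<110);print(n,"spout",k.sum(),np.median(a[k]))
    m=(hz>.043)&(hz<.056)&(np.hypot(P[...,0]-.6987,P[...,1]-.2025)<.05);t=circ(P[m][:,:2],.035);q=t-c;print("tub",t,np.degrees(np.arctan2(q[1],q[0])),np.hypot(*q))
E
python3 fin.py 3
```

```text
r 0.1831 ang 307.5 yawerr(tool x-radial) 2.3 z 0.0664 F [-0.   0.3  1.1] q1,q6 [ 1. 40.] t 11.15
scene gap mod90 [34] [(np.float64(23.9), np.float64(45.9)), (np.float64(113.8), np.float64(136.1)), (np.float64(167.1), np.float64(191.5)), (np.float64(204.7), np.float64(241.8)), (np.float64(251.4), np.float64(321.6))]
side gap mod90 [35] [(np.float64(24.3), np.float64(46.3)), (np.float64(114.2), np.float64(136.6)), (np.float64(204.3), np.float64(225.8)), (np.float64(264.5), np.float64(288.9)), (np.float64(318.8), np.float64(341.7))]
scene3 spout 271 79.74214865542605
tub [0.69908384 0.20217007] 80.62544388514091 0.23257622010260445
side3 spout 284 81.60938802582402
tub [0.6978041  0.20266432] 80.95593199478444 0.23285928750135274
```

The spout is at about 80.4° and the tub at 80.8°, about 2 mm across. Retracting straight up.

```bash
python3 -m inch '[{"x":0,"y":0.1,"z":-0.3,"yaw":0},{"x":0,"y":0,"z":-0.6,"yaw":0},{"x":0,"y":0,"z":-0.8,"yaw":0},{"x":0,"y":0,"z":-0.9,"yaw":0},{"x":0,"y":0,"z":-0.9,"yaw":0}]'>/dev/null; python3 st.py
python3 -m inch '[{"x":0,"y":0,"z":-0.8,"yaw":0},{"x":0,"y":0,"z":-0.6,"yaw":0},{"x":0,"y":0,"z":0,"yaw":0},{"x":0,"y":0,"z":0,"yaw":0}]'>/dev/null; python3 st.py
python3 look.py 4;python3 fin.py 4
```

```text
r 0.1810 ang 304.7 yawerr(tool x-radial) 4.9 z 0.1505 F [-0.2 -0.3  0.7] q1,q6 [ 1. 40.] t 11.67
r 0.1834 ang 304.7 yawerr(tool x-radial) 4.9 z 0.1972 F [ 0.4  1.  -0.5] q1,q6 [ 0. 40.] t 12.0
scene gap mod90 [35] [(np.float64(24.0), np.float64(45.9)), (np.float64(113.9), np.float64(135.9)), (np.float64(167.4), np.float64(191.5)), (np.float64(204.6), np.float64(262.7)), (np.float64(294.7), np.float64(317.2))]
side gap mod90 [35] [(np.float64(24.5), np.float64(46.7)), (np.float64(114.2), np.float64(136.7)), (np.float64(203.7), np.float64(226.6)), (np.float64(264.1), np.float64(289.0)), (np.float64(294.3), np.float64(316.1)), (np.float64(318.5), np.float64(341.4))]
scene4 spout 271 79.79518130899113
tub [0.69940336 0.20214396] 80.54674134038036 0.2326027273307643
side4 spout 280 81.54761148617823
tub [0.69796229 0.20272048] 80.91967907712052 0.23293966418485207
```

View pics/l4.png

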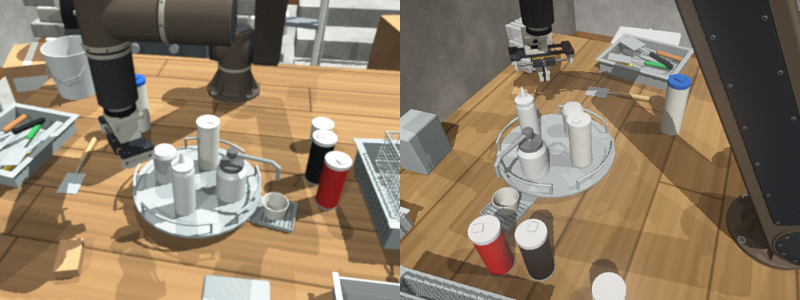

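The spout ends over the tub at (275,205) in the scene half. All containers stand upright, the gripper is up and clear, and the carousel hasn't moved since the last look.

```bash
python3 -c "
from plant import r
print(r.close_job())"
```

```text
the job is handed in; nothing more can be done
None
```

The sauce pump's spout is now over the tub on the drip tray, and the job is handed in; it reported no verdict. I reached the shut fingertips into the rim gap on the robot's side and pushed the hoop's upright end about 144° counter-clockwise in one sweep. Then I backed off and lifted straight up, finishing at about 12 s of the 58 s allowed.

**Spout over tub:** the last check put the spout at about 80–81° and the tub at about 80.7° around the carousel. The tub is 233 mm from the axis and the spout's mouth is nominally at 232 mm, so the error is about 2–3 mm against the 22 mm allowed.

**At rest and undisturbed:**
- The carousel had the same angle in two looks about 0.9 s apart, before and after lifting clear.
- The tub's position changed by less than 1 mm.
- All the containers look upright.
- The arm is clear of everything.
- I checked the stack of tubs, the large salt canister and the spatula only by eye in the pictures; they look unmoved.

**Disagreement:** the two cameras differed by about 1.8° on the spout's angle, because each sees only its own side of the tube. Their mean agrees with the angle from the hoops to within 1°.

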